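Gauge the depth of a sample pot and lock the reading

TASK

On the designer's desk an orange sample pot stands under a depth gauge. Swing the gauge's yellow-tipped lock lever fully open, take the red knob and gently lower the probe until its rubber foot just rests on the hidden bottom inside the pot, then swing the lever fully back to lock it at that height and let go. Never press hard on the pot's bottom, do not shift the pot, and leave everything else on the desk where it is.

Things in the scene. Friction and masses are not known exactly. Their poses are not given: they have to be found in the camera images.
- stand: Depth gauge bolted down: steel base 230 x 150 x 12 mm (70 mm before the origin to 160 behind), column 36 x 44 mm centred 115 mm behind it, grey head 152 to 180 mm above the desk, 44 mm wide, 52 mm long. Origin: on the desk, below the rod. Axes: x from rod to column (roughly away from the robot), y left, z up. Only rod and lever stand higher than 184 mm.
- rod: Probe: square steel rod 10 x 10 mm sliding vertically in the head, red knob on top. Origin: underside of its 12 mm rubber foot; starts 110 to 130 mm above the desk, can go down to 18 mm. Lever open: slides at a push of 2 to 3 N down (7 to 8 N up) and stays where left; locked: clamped. The foot gives 0.25 mm per N; press the pot with at most 15 N.
- rod_knob (a point): Centre of the red knob (26 mm diameter, 30 mm tall), on the rod's axis, the place to grip it: 202 mm above the rod's origin, 15 mm below the knob's top.
- lock (a joint): Angle of the lock lever (rad), vertical axis. 0 = fully open, 1.571 = fully locked, with stops. Grows clockwise seen from above: in stand axes the lever points to (-x, -y) at 0 and to (-x, +y) at 1.571. Starts locked (1.47 to 1.57). Clamps the rod from about 0.85 on. Stiff (1.5 to 3 N at its pin); stays where it is left.
- lock_pivot (a point): The lever's vertical axis, on the head's top, 22 mm in front of the rod (stand's -x), 181 mm above the desk.
- lock_pin (a point): Yellow upright pin at the lever's end, 14 mm diameter, 85 mm from the lever's axis, from 182 to 222 mm above the desk; this point is on its axis, 208 mm above the desk. The lever arm below it is 12 mm wide, its upper face 188 mm above the desk.
- pot: Loose orange pot, 0.35 kg, on the base plate under the probe, up to 8 mm off its axis: outside diameter 64, inside 56, height 85 mm, rim 97 mm above the desk. Origin: centre of its underside. Its inner bottom is hidden, at an unknown height of 11 to 53 mm above the origin (23 to 65 mm above the desk).
- spare_pot: Bystander: loose white pot, 64 mm diameter, 85 mm tall, beside the stand's left; origin under its centre.
- smartphone: Bystander: black smartphone 150 x 72 x 9 mm lying right of the stand; origin under its centre.
- mouse: Bystander: white mouse 100 x 58 x 30 mm; origin under its centre.
- sticky_pad: Bystander: yellow note block 76 x 76 x 22 mm; origin under its centre.
- pink_pad: Bystander: pink note block 76 x 50 x 14 mm; origin under its centre.
- mug: Bystander: blue mug, 80 mm diameter, 95 mm tall; origin under its centre.
- ruler: Bystander: steel ruler 300 x 30 x 4 mm; origin under its centre.
There are look-alikes about, which are no part of the job. Of the things like the pot, leave any that is green or pink; of the rest the smaller one is meant.

How it is judged:
By the outcome, as a careful person would: the job done as asked, in the order asked, and still so for the second after the job is handed in, with the robot touching nothing.
It also fails if it takes over 72 s, if anything falls off the work surface, if the arm or the gripper's body presses on something with over 40 N, if the wrist force passes 120 N, or if a joint passes its speed limit or range.

ROBOT

A 6-joint arm with a two-finger parallel gripper is mounted at the origin on the work surface. World frame = base frame: x ahead of the robot, y to its left, z up, the work surface at z = 0. Lengths are in m, angles in degrees, forces in N, time in s.
With the tool pointing down it reaches from about 0.375 to 0.9 m from the base axis. Payload 3.1 kg.
Tool frame: the origin (TCP) lies at the very end of the fingers, on their centre line; the grasp point (between the pads) lies 19 mm behind it; z points along the fingers, y is the line along which they close (so a half turn about z gives the same grasp; the last joint's range is limited). The gripper opens to 87 mm and grips with 3 to 60 N. Pads are 19 mm wide; open, the fingers measure 117 mm over their backs; the gripper's body (75 mm by 190 mm) begins 51 mm behind the grasp point.
Start: joints at [-81.618, 30.224, 82.088, -0, 67.689, -10.227], TCP at [0.199, -0.592, 0.223] pointing down, gripper open.
Joint ranges: [-176.69, 176.69], [-43.24, 126.21], [12.49, 139.97], [-82, 262], [0, 151.66], [-163.58, 163.58]. Speed limits (degrees/s): [159.86, 159.86, 180, 180, 180, 180].

INTERFACE

Orientations are given as a 3x3 rotation matrix whose columns are the frame's x, y, z axes.
In Python, from rig import bot gives the robot as it stands.
- The arm moves only by the tool move_arm, never from a script. Its argument "increments" is a list of rows, each an object with "xyz": the shift along the tool's x, y, z in mm, a list of three; "roll": the turn about the tool's z in rad; "grip": the opening in per cent of the stroke, from 0 (shut) to 100 (fully open). A call has 1 to 5 rows; each row shifts and turns the commanded pose from where the row before left it, along the tool's axes as they then stand; what a row does not reach is not made up. A row lasts 1/12 s, in which the tool goes at most 41.7 mm and 7.16 degrees, less where a joint would pass 70% of its speed; a pose out of reach is approached as far as the arm can. A call is refused whole if a number of a shift passes 41.7 or a number of a turn 0.125, either way. A call with a gripper value outside its range is refused whole. The fingers move at their own pace and stop on an object; the grip force is fixed at half the most. Time passes only in rows, so rows that do not move let the fingers close. It gives the time, the measured TCP pose, the force, the opening and the grip force at its end, in the units of the state.
- bot.read_state(): the state, without advancing time (a new reading comes with each control period).
- bot.capture(name): name is "scene" or "top" or "wrist"; returns (picture, depth): 480x640x3 uint8, red, green, blue; 480x640 float32, m along the optical axis (not along the pixel's ray), 0 where there is no reading.
- bot.camera_model(name): a dict with "intrinsics" (3x3 intrinsics, pixels), "D" ([k1, k2, p1, p2, k3] as OpenCV has them; the pictures are not rectified), "rvec" (rotation vector, rad) and "tvec" (3), from world to camera coordinates, as OpenCV has them; the wrist camera has in their place "tool_from_camera" (4x4, takes a point from camera to tool coordinates, whose origin is the TCP and whose axes are the flange's). Camera axes: x right, y down, z forward; pixel columns grow to the right and rows downward; lengths in m; the calibration is good to about 2 mm. A picture is of the moment at which its call begins: read the wrist's pose just before it. camera_model takes no time and is no camera call.
- bot.hand_in(): hands the job in; it is judged then, once.
Trained networks look in the newest picture that a camera, given by its name, has taken for a name from the list of things; names that differ only in an ending like _2 or _b are one class to them, and where a whole thing is asked for, a point or a joint stands for the part that bears it (a point fixed in the world has none). Each returns a list of dicts, best first, with "conf" (0 to 1); they miss things now and then, are a little off and sometimes report something else, mostly with a low value. They report only what shows in the picture. A call takes as long as a camera call. They do not tell look-alikes from the thing itself.
- bot.spot_in(label, camera): "at" ([x, y, z] in m, in the coordinates of the camera as it stood for that picture, good to about 4 mm: the middle of the surface that is visible of it).
- bot.trace(label, camera): "mask" (480x640 bool, what is visible of it).
The state is a dict: "time_s": time; "joint_positions": joint angles; "qvel": joint speeds; "tau": joint torques, N m; "position": TCP position; "tcp_rot": TCP orientation; "force": force on the tool from outside, world axes, zero at the start; "moment": the same for the moment, N m; "opening": opening from 0.0 (shut) to 1.0 (fully open); "grasp_force": force on a finger pad.
Only numpy, scipy, OpenCV 4.12 (cv2) and the standard library are available. Lean on these libraries where they do the work, as an engineer would, in place of code of your own. Each camera call takes 0.05 s, during which the arm holds its last target. There are 200 camera calls.

## Working session

There is one attempt and no reset: what is moved stays moved. The work goes in short steps, Python scripts to look and compute and a tool call to move; the robot and the scene stay as the last step left them, time stands still between calls to the robot, and variables do not carry over. Pictures are saved under pics/ and viewed, at most 10 in all, crops included, and the job is handed in when it is done.

Besides the shell and the picture viewer there is one more tool, called after ">>>" as name(argument=value, ...) on one line, values as JSON. move_arm: Moves the arm, as the interface text tells. Its arguments: {"type":"object","properties":{"increments":{"type":"array"}},"required":["increments"]}

```bash
mkdir -p pics; cat > h.py <<'E'
import numpy as np,cv2
from rig import bot
def world(cam,p,st=None):
    m=bot.camera_model(cam);p=np.array(p,float)
    if 'rvec' in m:
        R=cv2.Rodrigues(np.array(m['rvec'],float))[0];return R.T@(p-np.array(m['tvec'],float).ravel())
    T=np.array(m['tool_from_camera']);q=T[:3,:3]@p+T[:3,3]
    return np.array(st['tcp_rot'])@q+np.array(st['position'])
def cloud(cam,mask,d,st=None):
    m=bot.camera_model(cam);v,u=np.nonzero(mask&(d>0));z=d[v,u]
    n=cv2.undistortPoints(np.stack([u,v],1).astype(np.float64)[:,None],np.array(m['intrinsics'],float),np.array(m['D'],float))[:,0]
    P=np.c_[n*z[:,None],z]
    m2=bot.camera_model(cam)
    if 'rvec' in m2:
        R=cv2.Rodrigues(np.array(m2['rvec'],float))[0];return (P-np.array(m2['tvec'],float).ravel())@R
    T=np.array(m2['tool_from_camera']);Q=P@T[:3,:3].T+T[:3,3]
    return Q@np.array(st['tcp_rot']).T+np.array(st['position'])
E
python3 - <<'E'
from h import *
np.set_printoptions(precision=4,suppress=True)
for c in ['scene','top']:
    im,d=bot.capture(c);cv2.imwrite(f'pics/{c}0.png',im[:,:,::-1])
    for l in ['stand','rod','rod_knob','lock','lock_pin','pot','spare_pot','mug']:
        for r in bot.spot_in(l,c)[:4]: print(c,l,round(r['conf'],2),world(c,r['at']))
s=bot.read_state();print(s)
E
```

```text
scene stand 0.77 [ 0.6189 -0.0313  0.013 ]
scene stand 0.4 [ 0.5597 -0.037   0.0682]
scene stand 0.18 [0.6017 0.4071 0.0121]
scene rod 0.95 [ 0.5656 -0.0299  0.2877]
scene rod_knob 0.89 [ 0.5657 -0.0315  0.2865]
scene rod_knob 0.39 [0.5991 0.4081 0.0145]
scene lock 0.8 [ 0.4953 -0.0058  0.1899]
scene lock_pin 0.46 [ 0.498  -0.004   0.1895]
scene pot 0.86 [ 0.4459 -0.2003  0.0712]
scene pot 0.75 [0.6461 0.1348 0.0585]
scene pot 0.67 [ 0.8255 -0.0205  0.0731]
scene pot 0.63 [ 0.5626 -0.0374  0.0656]
scene spare_pot 0.96 [0.5251 0.1389 0.0756]
scene mug 0.86 [ 0.5838 -0.4431  0.0589]
top stand 0.98 [ 0.59   -0.021   0.0152]
top rod_knob 0.49 [ 0.5585 -0.0242  0.3467]
top lock 0.73 [ 0.5064 -0.0082  0.1868]
top lock_pin 0.53 [ 0.5049 -0.007   0.1908]
top pot 0.89 [0.6458 0.1476 0.038 ]
top pot 0.84 [ 0.428  -0.1898  0.0128]
top spare_pot 0.89 [0.5333 0.1326 0.0269]
top mug 0.85 [ 0.5809 -0.4529  0.0407]
{'time_s': 0.9, 'joint_positions': array([-81.6193,  30.221 ,  82.0885,  -0.0005,  67.6882, -10.2257]), 'qvel': array([ 0.0161,  0.0406,  0.095 ,  0.0734, -0.0515,  0.0686]), 'tau': array([  0.0011, -43.9996, -17.6987,   0.0634,   0.0503,  -0.    ]), 'position': array([ 0.1995, -0.5923,  0.2226]), 'tcp_rot': array([[ 0.9477,  0.3191, -0.    ],
       [ 0.3191, -0.9477, -0.    ],
       [-0.    ,  0.    , -1.    ]]), 'force': array([0.4986, 0.0768, 0.4287]), 'moment': array([-0.0161, -0.0164,  0.0027]), 'grasp_force': 0.0, 'opening': 1.0063525797562636}
```

View pics/scene0.png

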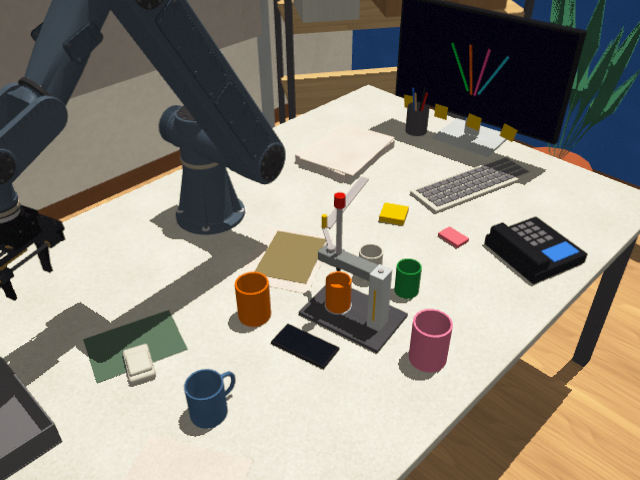

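View pics/top0.png

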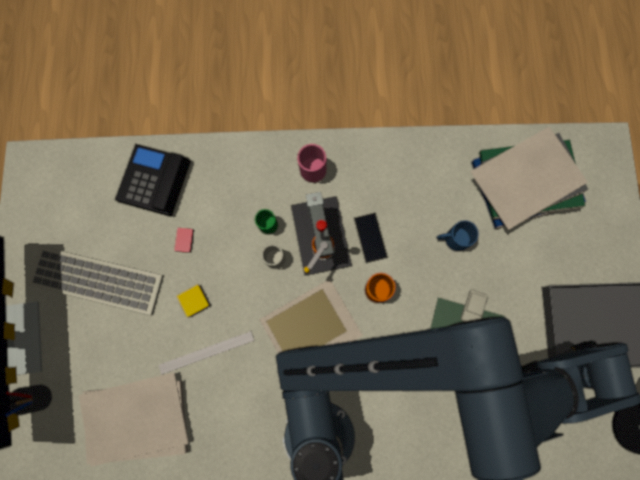

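The scene shows the gauge with its red knob at (340,200), the yellow pin at (324,222) and the target pot at (338,293). The larger orange pot at (253,298) is the look-alike. In the top view the knob is at (321,226) and the pin at (307,269).

```bash
python3 - <<'E'
from h import *
np.set_printoptions(precision=4,suppress=True)
for c in ['top','scene']:
    im,d=bot.capture(c)
    m=bot.trace('stand',c)
    P=cloud(c,np.array(m[0]['mask']),d)
    b=P[abs(P[:,2]-.012)<.006]
    r=cv2.minAreaRect(b[:,:2].astype(np.float32)*1000);print(c,'base',len(b),r)
    hd=P[abs(P[:,2]-.18)<.012]
    if len(hd)>10: print('head',len(hd),np.median(hd,0),cv2.minAreaRect(hd[:,:2].astype(np.float32)*1000))
    h=cv2.cvtColor(im,cv2.COLOR_RGB2HSV)
    A=cloud(c,np.ones((480,640),bool),d); 
    full=d>0;hh=h[full]
    box=(abs(A[:,0]-.53)<.1)&(abs(A[:,1]+.02)<.1)
    red=box&((hh[:,0]<5)|(hh[:,0]>175))&(hh[:,1]>180)&(A[:,2]>.25)
    yel=box&(hh[:,0]>18)&(hh[:,0]<32)&(hh[:,1]>150)&(A[:,2]>.17)
    for n,k in [('red',red),('yel',yel)]:
        Q=A[k]
        if len(Q): print(n,len(Q),Q.mean(0),Q.min(0),Q.max(0))
    arm=box&(abs(A[:,2]-.186)<.012)
    Q=A[arm]; print('z~.186',len(Q),Q.min(0),Q.max(0))
E
```

```text
top base 2212 ((603.0772094726562, -17.36705780029297), (231.55519104003906, 149.62669372558594), 10.075606346130371)
head 840 [ 0.589  -0.0143  0.1801] ((576.0986328125, -18.11581039428711), (73.58676147460938, 233.055419921875), 88.40326690673828)
red 78 [ 0.5572 -0.0254  0.3456] [ 0.5466 -0.0369  0.3347] [ 0.568  -0.0146  0.3507]
yel 25 [0.4662 0.0199 0.2182] [0.4602 0.0127 0.1958] [0.4731 0.0254 0.2239]
z~.186 534 [ 0.4606 -0.0534  0.1741] [0.6297 0.0241 0.1958]
scene base 2766 ((555.46826171875, 39.06195831298828), (308.7145690917969, 284.19708251953125), 10.020967483520508)
head 1152 [ 0.6052 -0.0238  0.1805] ((577.4909057617188, -19.526443481445312), (76.74461364746094, 233.2530059814453), 88.52520751953125)
red 147 [ 0.564  -0.0316  0.3368] [ 0.5492 -0.0407  0.3171] [ 0.5739 -0.0158  0.3513]
yel 66 [0.4698 0.0157 0.2086] [0.4618 0.0103 0.1901] [0.476  0.022  0.2256]
z~.186 694 [ 0.4618 -0.0548  0.174 ] [0.6296 0.0216 0.1976]
```

>>> move_arm(increments=[{"xyz": [0,0,-40],"roll": 0.117,"grip": 40},{"xyz": [0,0,-40],"roll": 0.117,"grip": 40},{"xyz": [0,0,0],"roll": 0.117,"grip": 40},{"xyz": [0,0,0],"roll": 0.117,"grip": 40},{"xyz": [0,0,0],"roll": 0.117,"grip": 40}])

```text
time_s: 1.52
position: [0.1996, -0.5927, 0.3039]
tcp_rot: [[0.965, -0.263, 0.0], [-0.263, -0.965, -0.002], [0.001, 0.002, -1.0]]
force: [0.6, 0.5, -0.5]
opening: 0.708
grasp_force: 0.0
```

>>> move_arm(increments=[{"xyz": [0,0,0],"roll": 0.117,"grip": 40},{"xyz": [0,0,0],"roll": 0.117,"grip": 40},{"xyz": [0,0,0],"roll": 0.117,"grip": 40}])

```text
time_s: 1.77
position: [0.1995, -0.5922, 0.3026]
tcp_rot: [[0.816, -0.579, -0.0], [-0.579, -0.816, 0.0], [-0.0, -0.0, -1.0]]
force: [0.1, -0.5, -0.2]
opening: 0.476
grasp_force: 0.0
```

>>> move_arm(increments=[{"xyz": [-8,-40,0],"roll": 0,"grip": 40},{"xyz": [-8,-40,0],"roll": 0,"grip": 40},{"xyz": [-8,-40,0],"roll": 0,"grip": 40},{"xyz": [-8,-40,0],"roll": 0,"grip": 40},{"xyz": [-8,-40,0],"roll": 0,"grip": 40}])

```text
time_s: 2.18
position: [0.2818, -0.4038, 0.3025]
tcp_rot: [[0.818, -0.575, 0.0], [-0.575, -0.818, -0.0], [0.0, -0.0, -1.0]]
force: [0.7, 0.4, -0.2]
opening: 0.402
grasp_force: 0.0
```

>>> move_arm(increments=[{"xyz": [-8,-40,0],"roll": 0,"grip": 40},{"xyz": [-8,-40,0],"roll": 0,"grip": 40},{"xyz": [-8,-40,0],"roll": 0,"grip": 40},{"xyz": [-8,-40,0],"roll": 0,"grip": 40}])

```text
time_s: 2.52
position: [0.3474, -0.2543, 0.3028]
tcp_rot: [[0.819, -0.574, 0.001], [-0.574, -0.819, -0.0], [0.001, 0.0, -1.0]]
force: [0.5, -0.6, 0.1]
opening: 0.399
grasp_force: 0.0
```

>>> move_arm(increments=[{"xyz": [-12,-36,0],"roll": 0,"grip": 40},{"xyz": [-12,-36,0],"roll": 0,"grip": 40},{"xyz": [-12,-36,0],"roll": 0,"grip": 40},{"xyz": [-12,-36,0],"roll": 0,"grip": 40},{"xyz": [-12,-36,0],"roll": 0,"grip": 40}])

```text
time_s: 2.93
position: [0.4014, -0.0725, 0.3029]
tcp_rot: [[0.819, -0.574, 0.001], [-0.574, -0.819, -0.0], [0.001, -0.0, -1.0]]
force: [1.4, -0.7, 0.5]
opening: 0.402
grasp_force: 0.0
```

>>> move_arm(increments=[{"xyz": [0,-38,0],"roll": 0,"grip": 40},{"xyz": [0,-38,0],"roll": 0,"grip": 40},{"xyz": [1,-37,10],"roll": 0,"grip": 40},{"xyz": [0,0,10],"roll": 0,"grip": 40},{"xyz": [0,0,10],"roll": 0,"grip": 40}])

```text
time_s: 3.35
position: [0.4681, 0.0197, 0.2724]
tcp_rot: [[0.822, -0.57, 0.001], [-0.57, -0.822, -0.0], [0.001, -0.001, -1.0]]
force: [0.0, -0.2, 0.1]
opening: 0.398
grasp_force: 0.0
```

```bash
python3 - <<'E'
from h import *
np.set_printoptions(precision=4,suppress=True)
s=bot.read_state();print(s['position'])
im,d=bot.capture('wrist');cv2.imwrite('pics/w1.png',im[:,:,::-1])
h=cv2.cvtColor(im,cv2.COLOR_RGB2HSV)
yel=(h[...,0]>18)&(h[...,0]<32)&(h[...,1]>150)
Q=cloud('wrist',yel,d,s);Q=Q[(Q[:,2]>.17)&(Q[:,2]<.24)];t=Q[Q[:,2]>.217]
print(len(Q),Q.mean(0),len(t), t.mean(0) if len(t) else 0)
A=cloud('wrist',np.ones((480,640),bool),d,s);k=(np.hypot(A[:,0]-.5588,A[:,1]+.0253)<.035)&(A[:,2]<.1)
print('pot',k.sum(),np.percentile(A[k][:,2],[1,10,50,90]) if k.any() else 0)
E
```

```text
[0.4681 0.0197 0.2724]Traceback (most recent call last):
  File "<stdin>", line 7, in <module>
  File "h.py", line 11, in cloud
    n=cv2.undistortPoints(np.stack([u,v],1).astype(np.float64)[:,None],np.array(m['intrinsics'],float),np.array(m['D'],float))[:,0]
      ~~~~~~~~~~~~~~~~~~~^^^^^^^^^^^^^^^^^^^^^^^^^^^^^^^^^^^^^^^^^^^^^^^^^^^^^^^^^^^^^^^^^^^^^^^^^^^^^^^^^^^^^^^^^^^^^^^^^^^^^
cv2.error: OpenCV(4.12.0) /io/opencv/modules/calib3d/src/undistort.dispatch.cpp:347: error: (-215:Assertion failed) CV_IS_MAT(_src) && CV_IS_MAT(_dst) && (_src->rows == 1 || _src->cols == 1) && (_dst->rows == 1 || _dst->cols == 1) && _src->cols + _src->rows - 1 == _dst->rows + _dst->cols - 1 && (CV_MAT_TYPE(_src->type) == CV_32FC2 || CV_MAT_TYPE(_src->type) == CV_64FC2) && (CV_MAT_TYPE(_dst->type) == CV_32FC2 || CV_MAT_TYPE(_dst->type) == CV_64FC2) in function 'cvUndistortPointsInternal'
```

View pics/w1.png

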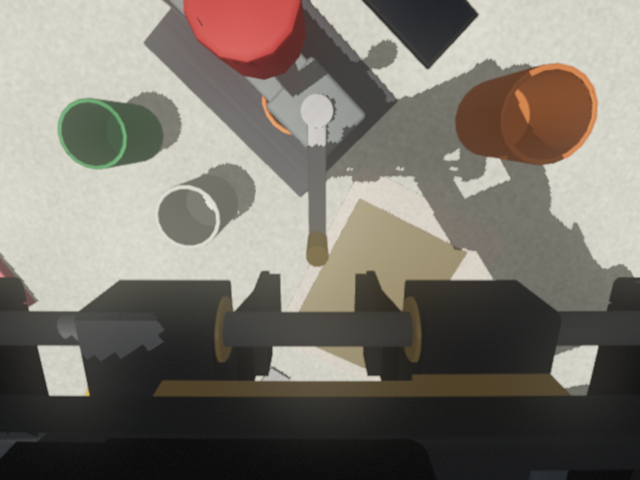

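The wrist view shows the pin at (317,248), centred between the fingertips at (265,280) and (370,280). The lever runs radially to the pivot at (317,110). I'll measure the pin's radial position next.

```bash
python3 - <<'E'
from h import *
np.set_printoptions(precision=4,suppress=True)
s=bot.read_state();print(s['position'])
im,d=bot.capture('wrist')
m=np.zeros((480,640),bool);m[225:275,295:340]=1
Q=cloud('wrist',m,d,s);t=Q[(Q[:,2]>.216)&(Q[:,2]<.23)]
print(len(Q),len(t), t.mean(0), t.min(0),t.max(0))
m[:]=0;m[60:250,280:360]=1
Q=cloud('wrist',m,d,s);a=Q[(Q[:,2]>.185)&(Q[:,2]<.192)]
print(len(a), cv2.minAreaRect(a[:,:2].astype(np.float32)*1000))
E
```

```text
[0.4661 0.0192 0.2704]
2242 439 [0.4685 0.0188 0.2208] [0.4609 0.0123 0.216 ] [0.4748 0.0259 0.2234]
2917 ((509.66973876953125, -10.439186096191406), (26.266643524169922, 99.15009307861328), 62.50395584106445)
```

>>> move_arm(increments=[{"xyz": [2,0,38],"roll": 0,"grip": 40},{"xyz": [0,0,37],"roll": 0,"grip": 40},{"xyz": [0,0,0],"roll": 0,"grip": 22},{"xyz": [0,0,0],"roll": 0,"grip": 22},{"xyz": [0,0,0],"roll": 0,"grip": 22}])

```text
time_s: 3.87
position: [0.4698, 0.016, 0.1991]
tcp_rot: [[0.819, -0.574, 0.003], [-0.574, -0.819, -0.0], [0.002, -0.001, -1.0]]
force: [0.4, -0.0, 0.4]
opening: 0.265
grasp_force: 0.0
```

>>> move_arm(increments=[{"xyz": [0.5,8.9,0],"roll": -0.105,"grip": 22},{"xyz": [0.5,8.9,0],"roll": -0.105,"grip": 22}])

```text
time_s: 4.03
position: [0.4631, 0.0016, 0.2]
tcp_rot: [[0.922, -0.387, 0.009], [-0.387, -0.922, 0.002], [0.007, -0.005, -1.0]]
force: [3.8, 4.6, -4.4]
opening: 0.231
grasp_force: 2.7
```

>>> move_arm(increments=[{"xyz": [0.5,8.9,0],"roll": -0.105,"grip": 22},{"xyz": [0.5,8.9,0],"roll": -0.105,"grip": 22},{"xyz": [0.5,8.9,0],"roll": -0.105,"grip": 22},{"xyz": [0.5,8.9,0],"roll": -0.105,"grip": 22}])

```text
time_s: 4.37
position: [0.4559, -0.0343, 0.2005]
tcp_rot: [[1.0, 0.023, 0.008], [0.023, -1.0, -0.0], [0.008, 0.001, -1.0]]
force: [1.2, 2.5, -0.1]
opening: 0.221
grasp_force: 1.0
```

>>> move_arm(increments=[{"xyz": [0.5,8.9,0],"roll": -0.105,"grip": 22},{"xyz": [0.5,8.9,0],"roll": -0.105,"grip": 22},{"xyz": [0.5,8.9,0],"roll": -0.105,"grip": 22},{"xyz": [0.5,8.9,0],"roll": -0.105,"grip": 22}])

```text
time_s: 4.7
position: [0.4632, -0.0691, 0.2004]
tcp_rot: [[0.903, 0.429, 0.005], [0.429, -0.903, -0.001], [0.004, 0.003, -1.0]]
force: [-0.1, 2.7, -0.8]
opening: 0.219
grasp_force: 0.7
```

>>> move_arm(increments=[{"xyz": [0.5,8.9,0],"roll": -0.105,"grip": 22},{"xyz": [0.5,8.9,0],"roll": -0.105,"grip": 22},{"xyz": [0.5,8.9,0],"roll": -0.105,"grip": 22},{"xyz": [0.5,8.9,0],"roll": -0.105,"grip": 22}])

```text
time_s: 5.03
position: [0.4843, -0.0971, 0.2004]
tcp_rot: [[0.65, 0.76, 0.004], [0.76, -0.65, -0.001], [0.002, 0.004, -1.0]]
force: [-0.7, 1.9, 0.2]
opening: 0.222
grasp_force: 0.7
```

>>> move_arm(increments=[{"xyz": [0.2,5,0],"roll": -0.05,"grip": 22},{"xyz": [0.2,4,0],"roll": -0.05,"grip": 22},{"xyz": [0,0,0],"roll": 0,"grip": 22}])

```text
time_s: 5.28
position: [0.4907, -0.102, 0.2]
tcp_rot: [[0.574, 0.819, 0.002], [0.819, -0.574, 0.0], [0.001, 0.001, -1.0]]
force: [-2.7, 2.2, 2.9]
opening: 0.224
grasp_force: 1.5
```

>>> move_arm(increments=[{"xyz": [0,2,0],"roll": 0,"grip": 22},{"xyz": [0,0,0],"roll": 0,"grip": 22}])

```text
time_s: 5.45
position: [0.4908, -0.1023, 0.1992]
tcp_rot: [[0.576, 0.818, -0.001], [0.818, -0.576, 0.001], [0.0, -0.002, -1.0]]
force: [-4.7, 2.9, 4.5]
opening: 0.22
grasp_force: 2.6
```

>>> move_arm(increments=[{"xyz": [0,2,0],"roll": 0,"grip": 22},{"xyz": [0,0,0],"roll": 0,"grip": 22}])

```text
time_s: 5.62
position: [0.4909, -0.1024, 0.1989]
tcp_rot: [[0.575, 0.818, -0.005], [0.818, -0.575, 0.003], [-0.0, -0.006, -1.0]]
force: [-6.7, 5.8, 6.7]
opening: 0.224
grasp_force: 4.1
```

>>> move_arm(increments=[{"xyz": [0,-6,0],"roll": 0,"grip": 45},{"xyz": [0,0,0],"roll": 0,"grip": 45},{"xyz": [0,0,0],"roll": 0,"grip": 45}])

```text
time_s: 5.87
position: [0.4897, -0.1014, 0.1988]
tcp_rot: [[0.575, 0.818, 0.004], [0.818, -0.575, -0.002], [0.0, 0.004, -1.0]]
force: [0.7, -1.2, 0.1]
opening: 0.367
grasp_force: 0.0
```

>>> move_arm(increments=[{"xyz": [0,0,-36],"roll": 0,"grip": 60},{"xyz": [0,0,-36],"roll": 0,"grip": 60},{"xyz": [0,0,-36],"roll": 0,"grip": 60},{"xyz": [0,0,-36],"roll": 0,"grip": 60},{"xyz": [0,0,-36],"roll": 0,"grip": 60}])

```text
time_s: 6.28
position: [0.4891, -0.1012, 0.3802]
tcp_rot: [[0.575, 0.818, 0.003], [0.818, -0.575, -0.002], [0.0, 0.003, -1.0]]
force: [0.4, -0.8, -0.4]
opening: 0.591
grasp_force: 0.0
```

```bash
python3 - <<'E'
from h import *
np.set_printoptions(precision=4,suppress=True)
s=bot.read_state();print(s['position'],s['tcp_rot'],s['force'])
im,d=bot.capture('wrist');cv2.imwrite('pics/w2.png',im[:,:,::-1])
h=cv2.cvtColor(im,cv2.COLOR_RGB2HSV)
ok=d>0;A=cloud('wrist',ok,d,s);hh=h[ok]
k=((hh[:,0]<6)|(hh[:,0]>174))&(hh[:,1]>130)&(np.hypot(A[:,0]-.558,A[:,1]+.025)<.03)&(A[:,2]>.3)
Q=A[k];print('knob',len(Q));
if len(Q): t=Q[Q[:,2]>Q[:,2].max()-.006];print(t.mean(0),t.min(0),t.max(0))
k=(np.hypot(A[:,0]-.488,A[:,1]+.099)<.03)&(A[:,2]>.215)&(A[:,2]<.226);print('pin',A[k].mean(0))
k=(np.hypot(A[:,0]-.5588,A[:,1]+.0253)<.026)&(A[:,2]<.09);print('pot',k.sum(),np.percentile(A[k][:,2],[0,5,25,50,75]) if k.any() else 0)
E
```

```text
[ 0.4891 -0.1012  0.3802] [[ 0.5751  0.8181  0.0027]
 [ 0.8181 -0.5751 -0.0016]
 [ 0.0002  0.0031 -1.    ]] [ 0.3763 -0.7767 -0.4334]
knob 2058
[ 0.5593 -0.0253  0.3453] [ 0.5466 -0.0372  0.3418] [ 0.5714 -0.0125  0.3477]
pin [ 0.4895 -0.0974  0.2208]
pot 3 [0.0614 0.0614 0.0616 0.0619 0.0621]
```

View pics/w2.png

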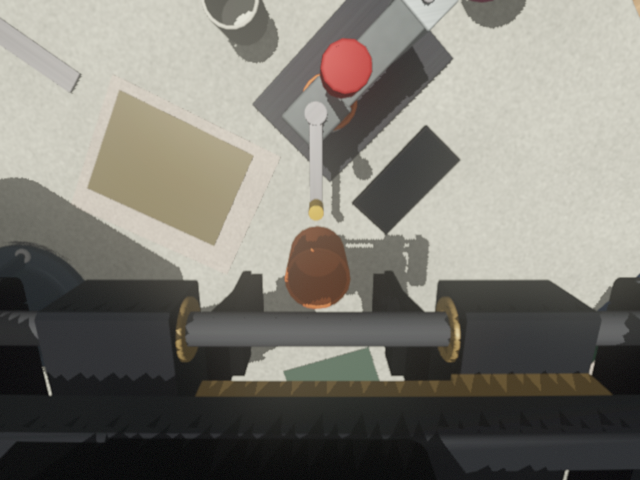

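The lever now points to (316,212) for the pin, measured at 235°, which is fully open. The knob is at (347,67).

>>> move_arm(increments=[{"xyz": [34.2,4.6,0],"roll": 0,"grip": 60},{"xyz": [34.2,4.6,0],"roll": 0,"grip": 60},{"xyz": [34.2,4.6,0],"roll": 0,"grip": 60},{"xyz": [0,0,0],"roll": 0,"grip": 60},{"xyz": [0,0,0],"roll": 0,"grip": 60}])

```text
time_s: 6.75
position: [0.56, -0.024, 0.3774]
tcp_rot: [[0.573, 0.82, 0.001], [0.82, -0.573, -0.001], [-0.0, 0.001, -1.0]]
force: [-0.9, 0.3, 1.3]
opening: 0.598
grasp_force: 0.0
```

>>> move_arm(increments=[{"xyz": [0,0,23],"roll": 0,"grip": 60},{"xyz": [0,0,23],"roll": 0,"grip": 60},{"xyz": [0,0,22],"roll": 0,"grip": 60},{"xyz": [0,0,0],"roll": 0,"grip": 60}])

```text
time_s: 7.08
position: [0.5554, -0.0252, 0.3053]
tcp_rot: [[0.576, 0.818, -0.009], [0.818, -0.576, 0.001], [-0.004, -0.008, -1.0]]
force: [0.2, 0.0, -1.0]
opening: 0.597
grasp_force: 0.0
```

>>> move_arm(increments=[{"xyz": [0,0,0],"roll": 0,"grip": 35},{"xyz": [0,0,0],"roll": 0,"grip": 35},{"xyz": [0,0,0],"roll": 0,"grip": 35},{"xyz": [0,0,0],"roll": 0,"grip": 35}])

```text
time_s: 7.42
position: [0.5597, -0.0252, 0.3113]
tcp_rot: [[0.575, 0.818, 0.003], [0.818, -0.575, -0.001], [0.001, 0.003, -1.0]]
force: [0.7, -1.0, 0.9]
opening: 0.393
grasp_force: 0.0
```

>>> move_arm(increments=[{"xyz": [0,0,0],"roll": 0,"grip": 0},{"xyz": [0,0,0],"roll": 0,"grip": 0},{"xyz": [0,0,0],"roll": 0,"grip": 0},{"xyz": [0,0,0],"roll": 0,"grip": 0}])

```text
time_s: 7.75
position: [0.5598, -0.0252, 0.3105]
tcp_rot: [[0.575, 0.818, 0.003], [0.818, -0.575, -0.001], [0.001, 0.003, -1.0]]
force: [1.5, -1.3, 2.7]
opening: 0.286
grasp_force: 30.0
```

>>> move_arm(increments=[{"xyz": [0,0,6],"roll": 0,"grip": 0},{"xyz": [0,0,10],"roll": 0,"grip": 0},{"xyz": [0,0,10],"roll": 0,"grip": 0},{"xyz": [0,0,10],"roll": 0,"grip": 0},{"xyz": [0,0,6],"roll": 0,"grip": 0}])

```text
time_s: 8.17
position: [0.5597, -0.0252, 0.266]
tcp_rot: [[0.575, 0.818, 0.002], [0.818, -0.575, -0.001], [0.0, 0.002, -1.0]]
force: [3.7, -2.4, 2.8]
opening: 0.289
grasp_force: 30.0
```

>>> move_arm(increments=[{"xyz": [0,0,5],"roll": 0,"grip": 0},{"xyz": [0,0,4],"roll": 0,"grip": 0},{"xyz": [0,0,2],"roll": 0,"grip": 0},{"xyz": [0,0,0],"roll": 0,"grip": 0},{"xyz": [0,0,0],"roll": 0,"grip": 0}])

```text
time_s: 8.58
position: [0.5597, -0.0252, 0.2555]
tcp_rot: [[0.575, 0.818, 0.001], [0.818, -0.575, -0.001], [0.0, 0.001, -1.0]]
force: [5.2, -2.9, -2.4]
opening: 0.291
grasp_force: 30.0
```

>>> move_arm(increments=[{"xyz": [0,0,1.5],"roll": 0,"grip": 0},{"xyz": [0,0,1.5],"roll": 0,"grip": 0},{"xyz": [0,0,1],"roll": 0,"grip": 0},{"xyz": [0,0,1],"roll": 0,"grip": 0}])

```text
time_s: 8.92
position: [0.5597, -0.0252, 0.2513]
tcp_rot: [[0.575, 0.818, 0.002], [0.818, -0.575, -0.001], [0.0, 0.002, -1.0]]
force: [4.0, -3.6, 2.2]
opening: 0.288
grasp_force: 30.0
```

>>> move_arm(increments=[{"xyz": [0,0,0.8],"roll": 0,"grip": 0},{"xyz": [0,0,0.8],"roll": 0,"grip": 0},{"xyz": [0,0,0.8],"roll": 0,"grip": 0}])

```text
time_s: 9.17
position: [0.5597, -0.0251, 0.249]
tcp_rot: [[0.575, 0.818, 0.002], [0.818, -0.575, -0.001], [0.0, 0.002, -1.0]]
force: [4.0, -3.6, 2.4]
opening: 0.285
grasp_force: 30.0
```

>>> move_arm(increments=[{"xyz": [0,0,0.9],"roll": 0,"grip": 0},{"xyz": [0,0,0.8],"roll": 0,"grip": 0},{"xyz": [0,0,0.8],"roll": 0,"grip": 0}])

```text
time_s: 9.42
position: [0.5597, -0.0252, 0.2465]
tcp_rot: [[0.575, 0.818, 0.002], [0.818, -0.575, -0.001], [0.0, 0.002, -1.0]]
force: [4.1, -3.5, 1.8]
opening: 0.286
grasp_force: 30.0
```

>>> move_arm(increments=[{"xyz": [0,0,0.9],"roll": 0,"grip": 0},{"xyz": [0,0,0.8],"roll": 0,"grip": 0},{"xyz": [0,0,0.8],"roll": 0,"grip": 0}])

```text
time_s: 9.67
position: [0.5597, -0.0252, 0.244]
tcp_rot: [[0.575, 0.818, 0.002], [0.818, -0.575, -0.001], [0.0, 0.002, -1.0]]
force: [4.3, -3.1, 3.3]
opening: 0.287
grasp_force: 30.0
```

>>> move_arm(increments=[{"xyz": [0,0,0.9],"roll": 0,"grip": 0},{"xyz": [0,0,0.8],"roll": 0,"grip": 0},{"xyz": [0,0,0.8],"roll": 0,"grip": 0}])

```text
time_s: 9.92
position: [0.5597, -0.0252, 0.2422]
tcp_rot: [[0.574, 0.819, 0.002], [0.819, -0.574, -0.001], [0.0, 0.002, -1.0]]
force: [3.0, -3.9, 7.9]
opening: 0.288
grasp_force: 30.0
```

>>> move_arm(increments=[{"xyz": [0,0,-0.8],"roll": 0,"grip": 0},{"xyz": [0,0,0],"roll": 0,"grip": 0}])

```text
time_s: 10.08
position: [0.5597, -0.0251, 0.2422]
tcp_rot: [[0.575, 0.818, 0.002], [0.818, -0.575, -0.001], [0.0, 0.002, -1.0]]
force: [4.2, -3.3, 1.3]
opening: 0.29
grasp_force: 30.0
```

>>> move_arm(increments=[{"xyz": [0,0,0],"roll": 0,"grip": 60},{"xyz": [0,0,0],"roll": 0,"grip": 60},{"xyz": [0,0,0],"roll": 0,"grip": 60},{"xyz": [0,0,0],"roll": 0,"grip": 60}])

```text
time_s: 10.42
position: [0.5568, -0.0237, 0.2412]
tcp_rot: [[0.574, 0.819, -0.005], [0.819, -0.574, 0.002], [-0.001, -0.005, -1.0]]
force: [1.4, -0.4, -0.9]
opening: 0.505
grasp_force: 0.0
```

>>> move_arm(increments=[{"xyz": [0,0,-15],"roll": 0,"grip": 60},{"xyz": [0,0,-25],"roll": 0,"grip": 60},{"xyz": [0,0,-25],"roll": 0,"grip": 60},{"xyz": [0,0,-5],"roll": 0,"grip": 60},{"xyz": [0,0,0],"roll": 0,"grip": 45}])

```text
time_s: 10.83
position: [0.5592, -0.0244, 0.3138]
tcp_rot: [[0.574, 0.819, 0.002], [0.819, -0.574, -0.0], [0.001, 0.002, -1.0]]
force: [-0.1, -0.3, -0.1]
opening: 0.575
grasp_force: 0.0
```

>>> move_arm(increments=[{"xyz": [-33.3,-5,0],"roll": 0,"grip": 40},{"xyz": [-33.3,-5,0],"roll": 0,"grip": 40},{"xyz": [-33.3,-5,0],"roll": 0,"grip": 40},{"xyz": [0,0,15],"roll": 0,"grip": 40},{"xyz": [0,0,15],"roll": 0,"grip": 40}])

```text
time_s: 11.25
position: [0.4871, -0.0985, 0.2811]
tcp_rot: [[0.577, 0.817, -0.002], [0.817, -0.577, 0.001], [-0.0, -0.002, -1.0]]
force: [-0.0, -0.7, -0.3]
opening: 0.406
grasp_force: 0.0
```

```bash
python3 - <<'E'
from h import *
np.set_printoptions(precision=4,suppress=True)
s=bot.read_state();print(s['position'],s['opening'])
im,d=bot.capture('wrist')
A=cloud('wrist',d>0,d,s)
k=(np.hypot(A[:,0]-.489,A[:,1]+.098)<.025)&(A[:,2]>.215)&(A[:,2]<.226);print('pin',k.sum(),A[k].mean(0))
k=(np.hypot(A[:,0]-.5593,A[:,1]+.0253)<.02)&(A[:,2]>.24);Q=A[k];t=Q[Q[:,2]>np.percentile(Q[:,2],95)-.004];print('knob',k.sum(),t.mean(0))
print((t.mean(0)-[0,0,.217])[2])
E
```

```text
[ 0.4871 -0.0985  0.2811] 0.4063619973309567
pin 406 [ 0.4897 -0.0973  0.2207]
knob 3553 [ 0.5591 -0.0249  0.2769]
0.05987526249337008
```

>>> move_arm(increments=[{"xyz": [2,1,28],"roll": 0,"grip": 40},{"xyz": [0,0,28],"roll": 0,"grip": 40},{"xyz": [0,0,27],"roll": 0,"grip": 40},{"xyz": [0,0,0],"roll": 0,"grip": 22},{"xyz": [0,0,0],"roll": 0,"grip": 22}])

```text
time_s: 11.72
position: [0.4894, -0.0957, 0.1977]
tcp_rot: [[0.574, 0.819, -0.006], [0.819, -0.574, 0.003], [-0.001, -0.006, -1.0]]
force: [0.0, -0.4, 1.2]
opening: 0.319
grasp_force: 0.0
```

>>> move_arm(increments=[{"xyz": [0,0,0],"roll": 0,"grip": 22},{"xyz": [0,0,0],"roll": 0,"grip": 22},{"xyz": [0.5,-8.9,0],"roll": 0.105,"grip": 22},{"xyz": [0.5,-8.9,0],"roll": 0.105,"grip": 22}])

```text
time_s: 12.05
position: [0.4795, -0.0862, 0.2013]
tcp_rot: [[0.736, 0.677, 0.005], [0.677, -0.736, -0.003], [0.002, 0.006, -1.0]]
force: [0.4, -1.2, -0.7]
opening: 0.223
grasp_force: 0.8
```

>>> move_arm(increments=[{"xyz": [0.5,-8.9,0],"roll": 0.105,"grip": 22},{"xyz": [0.5,-8.9,0],"roll": 0.105,"grip": 22},{"xyz": [0.5,-8.9,0],"roll": 0.105,"grip": 22},{"xyz": [0.5,-8.9,0],"roll": 0.105,"grip": 22}])

```text
time_s: 12.38
position: [0.4606, -0.0552, 0.2013]
tcp_rot: [[0.948, 0.318, 0.004], [0.318, -0.948, -0.003], [0.003, 0.004, -1.0]]
force: [0.0, -1.6, 0.0]
opening: 0.222
grasp_force: 0.8
```

>>> move_arm(increments=[{"xyz": [0.5,-8.9,0],"roll": 0.105,"grip": 22},{"xyz": [0.5,-8.9,0],"roll": 0.105,"grip": 22},{"xyz": [0.5,-8.9,0],"roll": 0.105,"grip": 22},{"xyz": [0.5,-8.9,0],"roll": 0.105,"grip": 22}])

```text
time_s: 12.72
position: [0.4564, -0.0202, 0.2013]
tcp_rot: [[0.995, -0.095, 0.003], [-0.095, -0.995, -0.003], [0.003, 0.003, -1.0]]
force: [-0.6, -4.7, 0.5]
opening: 0.222
grasp_force: 2.2
```

>>> move_arm(increments=[{"xyz": [0.5,-8.9,0],"roll": 0.105,"grip": 22},{"xyz": [0.5,-8.9,0],"roll": 0.105,"grip": 22},{"xyz": [0.5,-8.9,0],"roll": 0.105,"grip": 22},{"xyz": [0.5,-8.9,0],"roll": 0.105,"grip": 22}])

```text
time_s: 13.05
position: [0.4666, 0.0126, 0.2014]
tcp_rot: [[0.871, -0.492, 0.002], [-0.492, -0.871, -0.005], [0.004, 0.004, -1.0]]
force: [-4.0, -6.6, 1.8]
opening: 0.217
grasp_force: 3.9
```

>>> move_arm(increments=[{"xyz": [0.2,-5,0],"roll": 0.05,"grip": 22},{"xyz": [0.2,-4,0],"roll": 0.05,"grip": 22},{"xyz": [0,0,0],"roll": 0,"grip": 22}])

```text
time_s: 13.3
position: [0.4721, 0.0213, 0.2013]
tcp_rot: [[0.819, -0.574, 0.003], [-0.574, -0.819, -0.002], [0.004, 0.0, -1.0]]
force: [-1.2, -2.0, 1.8]
opening: 0.221
grasp_force: 1.3
```

>>> move_arm(increments=[{"xyz": [0,-3,0],"roll": 0,"grip": 22},{"xyz": [0,0,0],"roll": 0,"grip": 22}])

```text
time_s: 13.47
position: [0.4724, 0.022, 0.201]
tcp_rot: [[0.821, -0.57, -0.001], [-0.57, -0.821, -0.006], [0.003, 0.005, -1.0]]
force: [-4.6, -8.7, 6.2]
opening: 0.219
grasp_force: 5.2
```

>>> move_arm(increments=[{"xyz": [0,-2,0],"roll": 0,"grip": 22},{"xyz": [0,0,0],"roll": 0,"grip": 22}])

```text
time_s: 13.63
position: [0.4725, 0.0223, 0.2009]
tcp_rot: [[0.822, -0.57, -0.003], [-0.57, -0.822, -0.009], [0.002, 0.009, -1.0]]
force: [-6.7, -13.1, 7.4]
opening: 0.218
grasp_force: 7.6
```

At the stop: the force rises and the tool no longer moves. I'll release, lift and check.

>>> move_arm(increments=[{"xyz": [0,7,0],"roll": 0,"grip": 45},{"xyz": [0,0,0],"roll": 0,"grip": 45},{"xyz": [0,0,0],"roll": 0,"grip": 45}])

```text
time_s: 13.88
position: [0.4706, 0.0204, 0.2002]
tcp_rot: [[0.819, -0.574, 0.002], [-0.574, -0.819, 0.001], [0.001, -0.002, -1.0]]
force: [-0.3, -0.4, -0.3]
opening: 0.372
grasp_force: 0.0
```

>>> move_arm(increments=[{"xyz": [0,0,-30],"roll": 0,"grip": 45},{"xyz": [0,0,-35],"roll": 0,"grip": 45},{"xyz": [0,0,-35],"roll": 0,"grip": 45},{"xyz": [-10,0,-20],"roll": 0,"grip": 45},{"xyz": [0,0,0],"roll": 0,"grip": 45}])

```text
time_s: 14.3
position: [0.4641, 0.0269, 0.3244]
tcp_rot: [[0.82, -0.573, 0.011], [-0.573, -0.82, -0.0], [0.009, -0.006, -1.0]]
force: [0.4, 1.1, 0.2]
opening: 0.45
grasp_force: 0.0
```

```bash
python3 - <<'E'
from h import *
np.set_printoptions(precision=4,suppress=True)
s=bot.read_state();print(s['position'],s['opening'],s['force'])
im,d=bot.capture('wrist');cv2.imwrite('pics/w3.png',im[:,:,::-1])
A=cloud('wrist',d>0,d,s)
k=(np.hypot(A[:,0]-.468,A[:,1]-.019)<.025)&(A[:,2]>.215)&(A[:,2]<.226);p=A[k].mean(0);print('pin',k.sum(),p)
v=p[:2]-[.5371,-.0292];print('lock',np.radians(225+10.08-np.degrees(np.arctan2(v[1],v[0]))%360),np.hypot(*v))
k=(np.hypot(A[:,0]-.5593,A[:,1]+.0253)<.02)&(A[:,2]>.24);Q=A[k];t=Q[Q[:,2]>np.percentile(Q[:,2],95)-.004];print('knob',t.mean(0),'foot',t.mean(0)[2]-.217)
im,d=bot.capture('scene');cv2.imwrite('pics/s3.png',cv2.resize(im[170:370,220:480,::-1],None,fx=3,fy=3))
for r in bot.spot_in('pot','scene'): print(r['conf'],world('scene',r['at']))
E
```

```text
[0.4641 0.0269 0.3244] 0.4499963998995329 [0.3655 1.1115 0.2151]
pin 295 [0.4687 0.0194 0.2208]
lock 1.578877484887448 0.08390769607024894
knob [ 0.559  -0.0248  0.2769] foot 0.05987244492737151
0.9 [ 0.4457 -0.1963  0.0712]
0.84 [ 0.5692 -0.042   0.0653]
0.83 [ 0.8261 -0.0172  0.0735]
0.65 [0.6449 0.1342 0.0589]
```

View pics/s3.png

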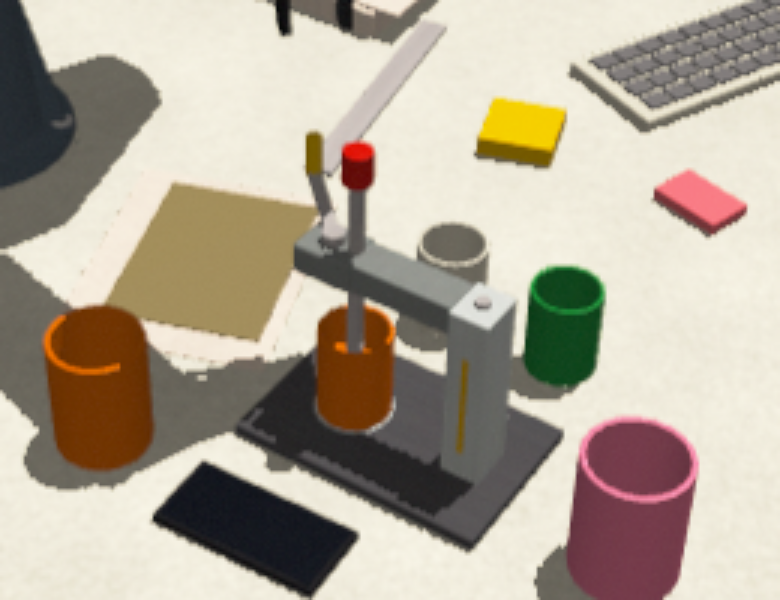

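The crop shows the probe down inside the orange pot at (355,360), and the lever back at (315,150). Its measured angle is about 1.57, and the foot height is unchanged after locking. The gripper is clear of everything.

```bash
python3 -c "
from rig import bot
print(bot.hand_in())"
```

```text
the job is handed in; nothing more can be done
None
```

Job handed in: I swung the lever to its open stop, lowered the probe until its foot met the pot's bottom about 60 mm above the desk (about 5 N at contact), then swung the lever back to its locked stop with the gripper clear; the pot still stands under the probe and nothing else looks moved, but the hand-in returned no verdict.

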